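# Show which bush goes in which nest

### The job

Show the apprentice the next pressing job by pointing, touching nothing: first bring the fingertips down to a couple of centimetres straight above the tallest of the three loose steel bushes standing on the bench and stay there for two seconds. Then point in the same way, for two seconds, at the one empty nest of the four on the pallet, and finish still pointing at it. Do not dip down over any other bush or filled nest, and leave everything where it stands.

Things in the scene. Friction and masses are not known exactly. Their poses are not given: they have to be found in the camera images.
- bush_tall_top (a point): Centre of the top face of the tallest of three steel flanged bushes that stand loose and upright on the bench: 80 mm tall, tube 27 mm in diameter, foot flange 40 mm in diameter and 8 mm high, dark 17 mm bore in the top. z up.
- bush_mid_top (a point): Centre of the top face of the middle one of three steel flanged bushes that stand loose and upright on the bench: 54 mm tall, tube 27 mm in diameter, foot flange 40 mm in diameter and 8 mm high, dark 17 mm bore in the top. z up.
- bush_short_top (a point): Centre of the top face of the shortest of three steel flanged bushes that stand loose and upright on the bench: 34 mm tall, tube 27 mm in diameter, foot flange 40 mm in diameter and 8 mm high, dark 17 mm bore in the top. z up.
- nest_empty_top (a point): Centre of the mouth of the open 28 mm hole in the empty nest, an aluminium block 60 x 60 x 30 mm with no bush in it. This point lies on the block's top, 40 mm above the bench. The four nests sit in a 2 x 2 pattern, 80 mm apart, on the pallet; which of them is empty changes. Fixed. z up.
- nest_full1_top (a point): Centre of the top of a bush already pressed into one of the four nests of the pallet (nest: aluminium block 60 x 60 x 30 mm; the bush's 40 mm flange and 27 mm spigot stand up 15 mm above the block). This point is 55 mm above the bench. Fixed. z up.
- nest_full2_top (a point): Centre of the top of a bush already pressed into one of the four nests of the pallet (nest: aluminium block 60 x 60 x 30 mm; the bush's 40 mm flange and 27 mm spigot stand up 15 mm above the block). This point is 55 mm above the bench. Fixed. z up.
- nest_full3_top (a point): Centre of the top of a bush already pressed into one of the four nests of the pallet (nest: aluminium block 60 x 60 x 30 mm; the bush's 40 mm flange and 27 mm spigot stand up 15 mm above the block). This point is 55 mm above the bench. Fixed. z up.
- pallet: Dark steel loading pallet, fixed plate 180 x 180 x 10 mm that carries the four nests; origin at the centre of its underside, x and y along its edges.
- collar: Loose dark steel collar lying flat, 44 mm outside diameter, 14 mm high; origin at the centre of its underside. Leave alone.
- spanner_near: Loose open-ended spanner lying on the bench, 190 mm long along its x, under 20 mm high, on the robot's side of the bushes. Leave alone.
- spanner_far: Loose spanner lying on the bench, 170 mm long along its x, under 20 mm high, beyond the pallet. Leave alone.
- hex_key: Loose L-shaped dark hexagon key, 120 x 35 mm, 10 mm thick, long arm along its x. Leave alone.
- vee_block: Loose steel vee block 70 x 50 mm, 50 mm high; origin at the centre of its underside. Leave alone.
- beaker: Loose amber glass beaker, open top, 76 mm rim diameter, 100 mm high; origin at the centre of its underside. Leave alone.

How it is judged:
By the outcome, as a careful person would: the job done as asked, in the order asked, and still so for the second after the job is handed in, with the robot touching nothing.
It also fails if it takes over 42 s, if anything falls off the work surface, if the arm or the gripper's body presses on something with over 40 N, if the wrist force passes 120 N, or if a joint passes its speed limit or range.

### The arm

A 6-joint arm with a two-finger parallel gripper is mounted at the origin on the work surface. World frame = base frame: x ahead of the robot, y to its left, z up, the work surface at z = 0. Lengths are in m, angles in rad, forces in N, time in s.
With the tool pointing down it reaches from about 0.35 to 0.775 m from the base axis. Payload 5.5 kg.
Tool frame: the origin (TCP) lies between the finger pads; the fingertips stand 11 mm ahead of it and the grasp point (between the pads) lies 8 mm behind it (tips_ahead is the distance from the TCP to the fingertips, in m); z points along the fingers, y is the line along which they close (so a half turn about z gives the same grasp; the last joint's range is limited). The gripper opens to 85 mm and grips with 20 to 120 N. Pads are 22 mm wide; open, the fingers measure 114 mm over their backs; the gripper's body (76 mm by 85 mm) begins 54 mm behind the grasp point. The pads swing forward as they close: fully open they stand 13 mm farther back than shut.
Start: joints at [-1.456, 0.313, 0.046, 1.304, 0, 1.431], TCP at [0.145, -0.556, 0.242] pointing down, gripper open.
Joint ranges: [-2.76, 2.76], [-0.86, 1.69], [-1.03, 1.26], [-2.2, 2.34], [-1.47, 1.5], [-3.14, 3.14]. Speed limits (rad/s): [2.57, 2.57, 3.14, 3.14, 3.14, 3.14].

### API

Orientations are given as a unit quaternion [w, x, y, z].
In Python, from workcell import * gives the robot as it stands. The module is installed in compiled form; this text tells all that it offers.
- The arm moves only by the tool jog_arm, never from a script. Its argument "moves" is a list of rows, each an object with "fingers": the closure, from 0 (fully open) to 1 (shut); "slide": the shift along the tool's x, y, z in mm, a list of three; "angular": the turn, a rotation vector about the tool's x, y, z in degrees, a list of three. A call has 1 to 10 rows; each row is the pose to reach, as a shift and turn from the pose commanded when the call began, along the tool's axes at that moment; what a row does not reach only later rows make up. A row lasts 1/12 s, in which the tool goes at most 41.7 mm and 7.16 degrees, less where a joint would pass 70% of its speed; a pose out of reach is approached as far as the arm can. A call with a gripper value outside its range is refused whole. The fingers move at their own pace and stop on an object; "squeeze" is the grip in N (left out, the last holds). Time passes only in rows, so rows that repeat a pose let the fingers close. It gives the time, the measured TCP pose, the force, the opening and the grip force at its end, in the units of the state.
- get_state(): the state, without advancing time (a new reading comes with each control period).
- read_camera(name): name is "scene" or "side" or "wrist"; returns a dict with "color" (384x512x3 uint8, red, green, blue), "fovy" (degrees; the focal length in pixels is half the picture's height over the tangent of half this angle, whatever the lens; pixels are square), "cx", "cy" (the principal point, pixels), "world_from_camera" (4x4, takes a point from camera to world coordinates); the wrist camera has in their place "tool_from_camera" (4x4, takes a point from camera to tool coordinates, whose origin is the TCP and whose axes are the flange's). Camera axes: x right, y down, z forward; pixel columns grow to the right and rows downward; lengths in m; the calibration is good to about 2 mm. A picture is of the moment at which its call begins: read the wrist's pose just before it. There is no depth.
- hand_in(): hands the job in; it is judged then, once.
Trained networks look in a picture, given as the dict that the camera call returned (one of the last four; its "shot" number tells which), for a name from the list of things; names that differ only in an ending like _2 or _b are one class to them, and where a whole thing is asked for, a point or a joint stands for the part that bears it (a point fixed in the world has none). Each returns a list of dicts, best first, with "p" (0 to 1); they miss things now and then, are a little off and sometimes report something else, mostly with a low value. They report only what shows in the picture. A call takes as long as a camera call.
- look_for(target, picture): "point" ([column, row] in pixels, amid what is visible of it).
- tip_of(target, picture): "point" ([column, row] in pixels: a listed point, or the origin of a listed thing).
The state is a dict: "clock": time; "joint_pos": joint angles; "qvel": joint speeds; "tau": joint torques, N m; "tcp_pos": TCP position; "orientation": TCP orientation; "wrist_force": force on the tool from outside, world axes, zero at the start; "ft_torque": the same for the moment, N m; "finger_gap": finger opening in m; "grip_force": force on a finger pad.
Only numpy, scipy, OpenCV 4.12 (cv2) and the standard library are available. Lean on these libraries where they do the work, as an engineer would, in place of code of your own. Each camera call takes 0.05 s, during which the arm holds its last target. There are 200 camera calls.

## Working session

There is one attempt and no reset: what is moved stays moved. The work goes in short steps, Python scripts to look and compute and a tool call to move; the robot and the scene stay as the last step left them, time stands still between calls to the robot, and variables do not carry over. Pictures are saved under pics/ and viewed, at most 10 in all, crops included, and the job is handed in when it is done.

Besides the shell and the picture viewer there is one more tool, called after "Request:" as name([rows], argument=value, ...), one row to a line, values as JSON. jog_arm: Moves the arm, as the interface text tells. Its arguments: {"type":"object","properties":{"moves":{"type":"array","items":{"type":"object","properties":{"fingers":{"type":"number"},"slide":{"type":"array","items":{"type":"number"}},"angular":{"type":"array","items":{"type":"number"}}}}},"squeeze":{"type":"number"}},"required":["moves"]}

```bash
mkdir -p pics
cat > h.py <<'E'
from workcell import *
import numpy as np, cv2
names=["bush_tall_top","bush_mid_top","bush_short_top","nest_empty_top","nest_full1_top"]
Z=dict(zip(names,[.08,.054,.034,.04,.055]))
def ray(d,p,z):
    f=192/np.tan(np.radians(d["fovy"])/2); T=np.array(d["world_from_camera"])
    v=T[:3,:3]@[(p[0]-d["cx"])/f,(p[1]-d["cy"])/f,1]; o=T[:3,3]
    return o+v*(z-o[2])/v[2]
E
python3 - <<'E'
from h import *
s=get_state();print(s["clock"],s["tcp_pos"],s["orientation"])
for c in ["scene","side"]:
    d=read_camera(c);cv2.imwrite(f"pics/{c}1.png",d["color"][:,:,::-1])
    for n in names:
        for r in tip_of(n,d)[:4]: print(c,n,round(r["p"],2),np.round(r["point"],1),np.round(ray(d,r["point"],Z[n]),3))
E
```

```text
0.0 [ 0.14487259 -0.55596291  0.24141989] [-8.79536633e-04  9.91895505e-01  1.27053271e-01  1.97240308e-05]
scene bush_tall_top 0.75 [201.9 200.8] [ 0.588 -0.152  0.08 ]
scene bush_mid_top 0.56 [236.4 182.6] [ 0.499 -0.068  0.054]
scene bush_mid_top 0.26 [255.8 284.7] [ 0.805 -0.08   0.054]
scene bush_short_top 0.8 [162.5 195.3] [ 0.492 -0.236  0.034]
scene bush_short_top 0.53 [192.2 169.6] [ 0.398 -0.163  0.034]
scene nest_empty_top 0.89 [326.3 189.4] [0.542 0.134 0.04 ]
scene nest_empty_top 0.6 [331.5 202.3] [0.59 0.13 0.04]
scene nest_full1_top 0.83 [368.5 203.5] [0.626 0.199 0.055]
side bush_tall_top 0.76 [258.2 233.2] [ 0.584 -0.161  0.08 ]
side bush_tall_top 0.29 [216.1 159.5] [0.537 0.09  0.08 ]
side bush_mid_top 0.68 [207.6 215.4] [ 0.494 -0.066  0.054]
side bush_short_top 0.73 [215.1 161.6] [0.54  0.141 0.034]
side bush_short_top 0.69 [221.7 283.2] [ 0.498 -0.232  0.034]
side nest_empty_top 0.71 [215.1 163.5] [0.538 0.126 0.04 ]
side nest_full1_top 0.76 [244.8 133.4] [0.632 0.22  0.055]
```

```bash
python3 -c "
import cv2,numpy as np
cv2.imwrite('pics/both.png',np.vstack([cv2.imread('pics/scene1.png')]))"
```

```text
(no output)
```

View pics/scene1.png

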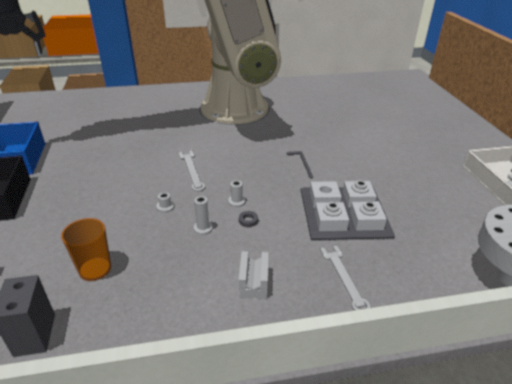

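View pics/side1.png

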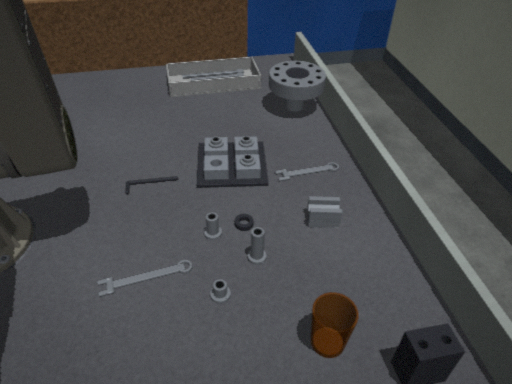

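The scene view shows the tall bush top at (201,200) and the empty nest hole at (326,189). In the side view they are at (258,232) and (215,163). Both views agree to within about 1 cm, so I'll triangulate and move above the bush, keeping high.

```bash
cat >> h.py <<'E'
from scipy.spatial.transform import Rotation as R
def shift(p):
    s=get_state();q=s["orientation"];M=R.from_quat([q[1],q[2],q[3],q[0]])
    return np.round(1000*M.inv().apply(np.array(p)-s["tcp_pos"]),1)
def wray(d,s,p,z):
    q=s["orientation"];T=np.eye(4);T[:3,:3]=R.from_quat([q[1],q[2],q[3],q[0]]).as_matrix();T[:3,3]=s["tcp_pos"]
    return ray(dict(d,world_from_camera=T@np.array(d["tool_from_camera"])),p,z)
E
python3 -c "
from h import *
print(shift([.586,-.156,.24]))"
```

```text
[ 527.8 -276.4    2.3]
```

Request:
jog_arm([
  {"fingers": 1, "slide": [528, -276, 2]},
  {"fingers": 1, "slide": [528, -276, 2]},
  {"fingers": 1, "slide": [528, -276, 2]},
  {"fingers": 1, "slide": [528, -276, 2]},
  {"fingers": 1, "slide": [528, -276, 2]},
  {"fingers": 1, "slide": [528, -276, 2]},
  {"fingers": 1, "slide": [528, -276, 2]},
  {"fingers": 1, "slide": [528, -276, 2]},
  {"fingers": 1, "slide": [528, -276, 2]},
  {"fingers": 1, "slide": [528, -276, 2]},
])

```text
schema error: expected keys fingers, slide, angular
```

```bash
python3 -c "
from h import *
print(get_state()['tcp_pos'],shift([.586,-.156,.24]))"
```

```text
[ 0.1449024  -0.55646434  0.24233326] [ 527.8 -276.4    2.3]
```

Request:
jog_arm([
  {"fingers": 1, "slide": [528, -276, 2], "angular": [0, 0, 0]},
  {"fingers": 1, "slide": [528, -276, 2], "angular": [0, 0, 0]},
  {"fingers": 1, "slide": [528, -276, 2], "angular": [0, 0, 0]},
  {"fingers": 1, "slide": [528, -276, 2], "angular": [0, 0, 0]},
  {"fingers": 1, "slide": [528, -276, 2], "angular": [0, 0, 0]},
  {"fingers": 1, "slide": [528, -276, 2], "angular": [0, 0, 0]},
  {"fingers": 1, "slide": [528, -276, 2], "angular": [0, 0, 0]},
  {"fingers": 1, "slide": [528, -276, 2], "angular": [0, 0, 0]},
  {"fingers": 1, "slide": [528, -276, 2], "angular": [0, 0, 0]},
  {"fingers": 1, "slide": [528, -276, 2], "angular": [0, 0, 0]},
])

```text
clock: 1.43
tcp_pos: [0.4549, -0.275, 0.2412]
orientation: [0.0, 0.992, 0.127, 0.0]
wrist_force: [0.4, -0.4, -0.3]
finger_gap: -0.0004
grip_force: 0.0
```

```bash
python3 -c "
from h import *
print(get_state()['tcp_pos'],shift([.586,-.156,.24]))"
```

```text
[ 0.4548838  -0.27498006  0.2412113 ] [156.9 -82.1   1.2]
```

Request:
jog_arm([
  {"fingers": 1, "slide": [157, -82, 0], "angular": [0, 0, 0]},
  {"fingers": 1, "slide": [157, -82, 0], "angular": [0, 0, 0]},
  {"fingers": 1, "slide": [157, -82, 0], "angular": [0, 0, 0]},
  {"fingers": 1, "slide": [157, -82, 0], "angular": [0, 0, 0]},
  {"fingers": 1, "slide": [157, -82, 0], "angular": [0, 0, 0]},
  {"fingers": 1, "slide": [157, -82, 0], "angular": [0, 0, 0]},
  {"fingers": 1, "slide": [157, -82, 0], "angular": [0, 0, 0]},
])

```text
clock: 2.02
tcp_pos: [0.5848, -0.1572, 0.2405]
orientation: [0.0, 0.992, 0.128, -0.001]
wrist_force: [-0.5, -0.0, -0.1]
finger_gap: -0.0001
grip_force: 0.0
```

Run:
```python
from h import *
s=get_state();d=read_camera("wrist");cv2.imwrite("pics/w1.png",d["color"][:,:,::-1])
print(s["clock"],s["tcp_pos"],s["orientation"],shift([.586,-.156,.24]))
for n in names:
    for r in tip_of(n,d)[:4]: print(n,round(r["p"],2),np.round(r["point"],1),np.round(wray(d,s,r["point"],Z[n]),4))
```

```text
2.0167 [ 0.58482595 -0.15724992  0.24049277] [ 6.00690089e-05  9.91788925e-01  1.27884465e-01 -5.37745315e-04] [ 2.2 -1.5  0.7]
bush_tall_top 0.64 [252.9 182.2] [ 0.5815 -0.1539  0.08  ]
bush_mid_top 0.84 [168.1 225.7] [ 0.4979 -0.0706  0.054 ]
bush_short_top 0.9 [297.7 247.9] [ 0.5001 -0.2343  0.034 ]
nest_empty_top 0.59 [  5.3 145.7] [0.5416 0.131  0.04  ]
nest_empty_top 0.56 [225.3   5.4] [ 0.7438 -0.0825  0.04  ]
```

View pics/w1.png

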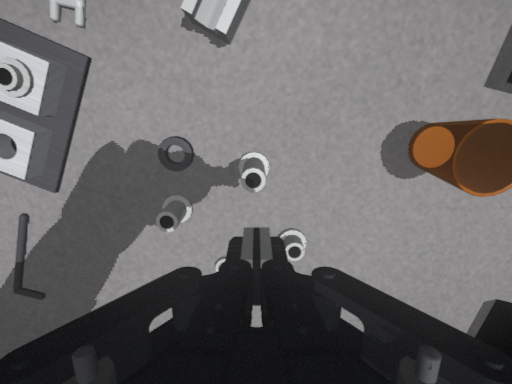

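The wrist view shows the tall bush bore at about (253,180), ahead of the closed fingertips. The mid bush is at (168,222) and the short one at (295,251). I'll refine with the bore's centroid.

Run:
```python
from h import *
s=get_state();d=read_camera("wrist")
g=cv2.cvtColor(d["color"],cv2.COLOR_RGB2GRAY)[165:196,238:268]
n,l,st,c=cv2.connectedComponentsWithStats((g<70).astype(np.uint8))
for i in range(1,n):
    if st[i,4]>40:
        p=c[i]+[238,165];w=wray(d,s,p,.08);print(p,st[i],w)
        print(shift([w[0],w[1],.111]))
```

```text
[251.16860465 178.90697674] [  6   7  15  15 172] [ 0.58378026 -0.15292154  0.08      ]
[  1.   -5.8 130.2]
```

Request:
jog_arm([
  {"fingers": 1, "slide": [1, -5, 20], "angular": [0, 0, 0]},
  {"fingers": 1, "slide": [1, -5, 50], "angular": [0, 0, 0]},
  {"fingers": 1, "slide": [1, -5, 80], "angular": [0, 0, 0]},
  {"fingers": 1, "slide": [1, -5, 105], "angular": [0, 0, 0]},
  {"fingers": 1, "slide": [1, -5, 120], "angular": [0, 0, 0]},
  {"fingers": 1, "slide": [1, -5, 129], "angular": [0, 0, 0]},
  {"fingers": 1, "slide": [1, -5, 129], "angular": [0, 0, 0]},
  {"fingers": 1, "slide": [1, -5, 129], "angular": [0, 0, 0]},
])

```text
clock: 3.03
tcp_pos: [0.5846, -0.153, 0.1123]
orientation: [0.0, 0.992, 0.127, 0.0]
wrist_force: [1.0, 0.1, 0.8]
finger_gap: 0.0002
grip_force: 0.0
```

Run:
```python
from h import *
s=get_state();print(s["tcp_pos"])
v=[]
for c in ["scene","side"]:
    d=read_camera(c);v.append(d["color"][:,:,::-1])
a=v[0][110:250,130:290];b=v[1][130:270,180:340]
cv2.imwrite("pics/p1.png",cv2.resize(np.hstack([a,b]),(800,350),interpolation=3))
```

```text
[ 0.58456142 -0.1530146   0.1122917 ]
```

View pics/p1.png

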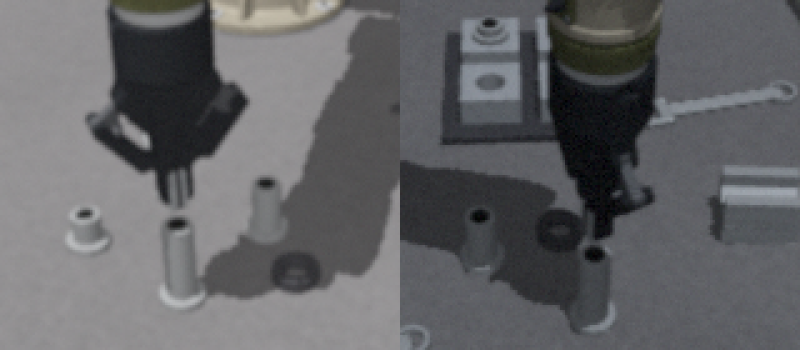

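Both views show the fingertips centred a little above the tall bush, at about (177,205) against the bush top at (178,223) in the left crop, with nothing touching. I'll hold here.

Request:
jog_arm([
  {"fingers": 1, "slide": [0, 0, 0], "angular": [0, 0, 0]},
  {"fingers": 1, "slide": [0, 0, 0], "angular": [0, 0, 0]},
  {"fingers": 1, "slide": [0, 0, 0], "angular": [0, 0, 0]},
  {"fingers": 1, "slide": [0, 0, 0], "angular": [0, 0, 0]},
  {"fingers": 1, "slide": [0, 0, 0], "angular": [0, 0, 0]},
  {"fingers": 1, "slide": [0, 0, 0], "angular": [0, 0, 0]},
  {"fingers": 1, "slide": [0, 0, 0], "angular": [0, 0, 0]},
  {"fingers": 1, "slide": [0, 0, 0], "angular": [0, 0, 0]},
  {"fingers": 1, "slide": [0, 0, 0], "angular": [0, 0, 0]},
  {"fingers": 1, "slide": [0, 0, 0], "angular": [0, 0, 0]},
])

```text
clock: 3.97
tcp_pos: [0.5845, -0.1526, 0.1118]
orientation: [0.0, 0.992, 0.127, -0.0]
wrist_force: [0.5, -0.1, -0.1]
finger_gap: 0.0001
grip_force: 0.0
```

Request:
jog_arm([
  {"fingers": 1, "slide": [0, 0, 0], "angular": [0, 0, 0]},
  {"fingers": 1, "slide": [0, 0, 0], "angular": [0, 0, 0]},
  {"fingers": 1, "slide": [0, 0, 0], "angular": [0, 0, 0]},
  {"fingers": 1, "slide": [0, 0, 0], "angular": [0, 0, 0]},
  {"fingers": 1, "slide": [0, 0, 0], "angular": [0, 0, 0]},
  {"fingers": 1, "slide": [0, 0, 0], "angular": [0, 0, 0]},
  {"fingers": 1, "slide": [0, 0, 0], "angular": [0, 0, 0]},
  {"fingers": 1, "slide": [0, 0, 0], "angular": [0, 0, 0]},
  {"fingers": 1, "slide": [0, 0, 0], "angular": [0, 0, 0]},
  {"fingers": 1, "slide": [0, 0, 0], "angular": [0, 0, 0]},
])

```text
clock: 4.8
tcp_pos: [0.5846, -0.1526, 0.1119]
orientation: [0.0, 0.992, 0.127, -0.0]
wrist_force: [-0.4, 0.8, -0.1]
finger_gap: 0.0002
grip_force: 0.0
```

Request:
jog_arm([
  {"fingers": 1, "slide": [0, 0, 0], "angular": [0, 0, 0]},
  {"fingers": 1, "slide": [0, 0, 0], "angular": [0, 0, 0]},
  {"fingers": 1, "slide": [0, 0, 0], "angular": [0, 0, 0]},
  {"fingers": 1, "slide": [0, 0, 0], "angular": [0, 0, 0]},
  {"fingers": 1, "slide": [0, 0, 0], "angular": [0, 0, 0]},
  {"fingers": 1, "slide": [0, 0, 0], "angular": [0, 0, 0]},
  {"fingers": 1, "slide": [0, 0, 0], "angular": [0, 0, 0]},
  {"fingers": 1, "slide": [0, 0, 0], "angular": [0, 0, 0]},
  {"fingers": 1, "slide": [0, 0, 0], "angular": [0, 0, 0]},
  {"fingers": 1, "slide": [0, 0, 0], "angular": [0, 0, 0]},
])

```text
clock: 5.63
tcp_pos: [0.5846, -0.1526, 0.1119]
orientation: [0.0, 0.992, 0.127, 0.0]
wrist_force: [-0.3, 1.0, 0.5]
finger_gap: 0.0002
grip_force: 0.0
```

```bash
python3 -c "
from h import *
print(get_state()['tcp_pos'],shift([.541,.131,.24]))"
```

```text
[ 0.58459171 -0.15264035  0.11189782] [  29.3 -285.5 -128.1]
```

Request:
jog_arm([
  {"fingers": 1, "slide": [0, 0, -40], "angular": [0, 0, 0]},
  {"fingers": 1, "slide": [0, 0, -80], "angular": [0, 0, 0]},
  {"fingers": 1, "slide": [0, 0, -120], "angular": [0, 0, 0]},
  {"fingers": 1, "slide": [3, -30, -128], "angular": [0, 0, 0]},
  {"fingers": 1, "slide": [7, -70, -128], "angular": [0, 0, 0]},
  {"fingers": 1, "slide": [11, -110, -128], "angular": [0, 0, 0]},
  {"fingers": 1, "slide": [15, -150, -128], "angular": [0, 0, 0]},
  {"fingers": 1, "slide": [19, -190, -128], "angular": [0, 0, 0]},
  {"fingers": 1, "slide": [23, -230, -128], "angular": [0, 0, 0]},
  {"fingers": 1, "slide": [27, -270, -128], "angular": [0, 0, 0]},
])

```text
clock: 6.47
tcp_pos: [0.542, 0.1172, 0.2401]
orientation: [0.0, 0.992, 0.127, 0.0]
wrist_force: [0.2, -0.5, -0.3]
finger_gap: -0.0003
grip_force: 0.0
```

Request:
jog_arm([
  {"fingers": 1, "slide": [2, -15, 0], "angular": [0, 0, 0]},
  {"fingers": 1, "slide": [2, -15, 0], "angular": [0, 0, 0]},
  {"fingers": 1, "slide": [2, -15, 0], "angular": [0, 0, 0]},
  {"fingers": 1, "slide": [2, -15, 0], "angular": [0, 0, 0]},
])

```text
clock: 6.8
tcp_pos: [0.541, 0.13, 0.2398]
orientation: [0.0, 0.992, 0.127, 0.0]
wrist_force: [-1.3, -1.4, 0.2]
finger_gap: 0.0001
grip_force: 0.0
```

Run:
```python
from h import *
s=get_state();d=read_camera("wrist");cv2.imwrite("pics/w2.png",d["color"][:,:,::-1])
print(s["clock"],s["tcp_pos"])
for n in names[3:]:
    for r in tip_of(n,d)[:4]:
        w=wray(d,s,r["point"],Z[n]);print(n,round(r["p"],2),np.round(r["point"],1),np.round(w,4),shift([w[0],w[1],.072]))
```

```text
6.8 [0.54095791 0.12998065 0.23984999]
nest_empty_top 0.68 [251.3 170.9] [0.5411 0.1366 0.04  ] [  1.9  -7.1 167.8]
nest_empty_top 0.61 [398.2 173.5] [ 0.5816 -0.032   0.04  ] [ -1.1 166.2 167.9]
nest_empty_top 0.32 [211.9  74.8] [0.6326 0.2036 0.04  ] [107.2 -49.2 167.8]
nest_empty_top 0.31 [184.5 149.6] [0.546  0.2173 0.04  ] [ 26.8 -84.1 167.8]
nest_full1_top 0.65 [209.9  76.4] [0.6294 0.2028 0.055 ] [103.9 -49.2 167.8]
```

View pics/w2.png

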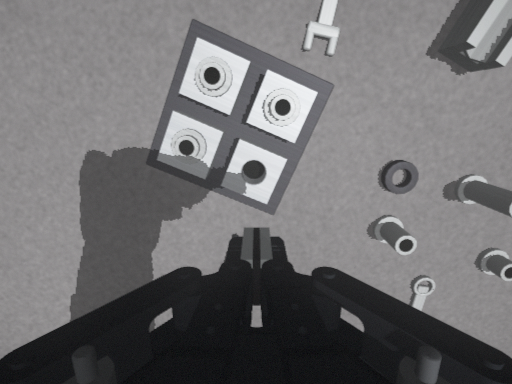

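The wrist view shows three nests with bushes and the open hole at about (254,171), which matches the earlier estimates (0.541, 0.133). I'll descend.

Request:
jog_arm([
  {"fingers": 1, "slide": [1, -3, 20], "angular": [0, 0, 0]},
  {"fingers": 1, "slide": [1, -3, 50], "angular": [0, 0, 0]},
  {"fingers": 1, "slide": [1, -3, 85], "angular": [0, 0, 0]},
  {"fingers": 1, "slide": [1, -3, 115], "angular": [0, 0, 0]},
  {"fingers": 1, "slide": [1, -3, 140], "angular": [0, 0, 0]},
  {"fingers": 1, "slide": [1, -3, 157], "angular": [0, 0, 0]},
  {"fingers": 1, "slide": [1, -3, 168], "angular": [0, 0, 0]},
  {"fingers": 1, "slide": [1, -3, 168], "angular": [0, 0, 0]},
  {"fingers": 1, "slide": [1, -3, 168], "angular": [0, 0, 0]},
])

```text
clock: 7.7
tcp_pos: [0.5412, 0.133, 0.0719]
orientation: [0.0, 0.992, 0.126, -0.0]
wrist_force: [0.2, -0.2, 0.8]
finger_gap: 0.0004
grip_force: 0.0
```

Run:
```python
from h import *
s=get_state();print(s["tcp_pos"])
v=[]
for c in ["scene","side"]:
    d=read_camera(c);v.append(d["color"][:,:,::-1])
a=v[0][110:250,260:420];b=v[1][80:220,140:300]
cv2.imwrite("pics/p2.png",cv2.resize(np.hstack([a,b]),(800,350),interpolation=3))
```

```text
[0.54117043 0.13295171 0.07188652]
```

View pics/p2.png

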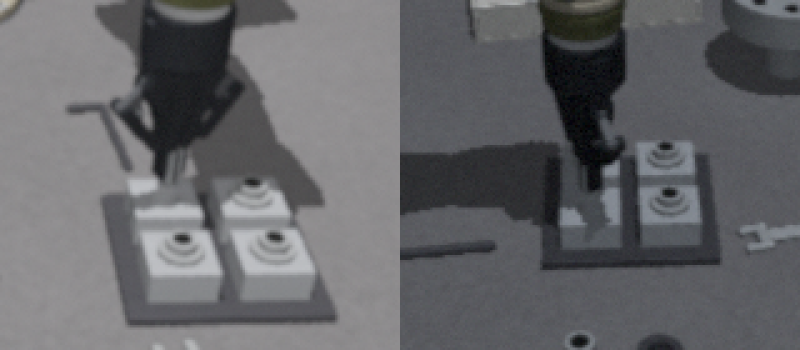

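The fingertips are over the empty nest, at about (172,180) in the left crop and (593,185) in the right, clear of the neighbouring bushes. I'll hold here.

Request:
jog_arm([
  {"fingers": 1, "slide": [0, 0, 0], "angular": [0, 0, 0]},
  {"fingers": 1, "slide": [0, 0, 0], "angular": [0, 0, 0]},
  {"fingers": 1, "slide": [0, 0, 0], "angular": [0, 0, 0]},
  {"fingers": 1, "slide": [0, 0, 0], "angular": [0, 0, 0]},
  {"fingers": 1, "slide": [0, 0, 0], "angular": [0, 0, 0]},
  {"fingers": 1, "slide": [0, 0, 0], "angular": [0, 0, 0]},
  {"fingers": 1, "slide": [0, 0, 0], "angular": [0, 0, 0]},
  {"fingers": 1, "slide": [0, 0, 0], "angular": [0, 0, 0]},
  {"fingers": 1, "slide": [0, 0, 0], "angular": [0, 0, 0]},
  {"fingers": 1, "slide": [0, 0, 0], "angular": [0, 0, 0]},
])

```text
clock: 8.63
tcp_pos: [0.541, 0.1337, 0.0718]
orientation: [0.0, 0.992, 0.127, -0.0]
wrist_force: [-0.5, -0.5, -0.2]
finger_gap: -0.0005
grip_force: 0.0
```

Request:
jog_arm([
  {"fingers": 1, "slide": [0, 0, 0], "angular": [0, 0, 0]},
  {"fingers": 1, "slide": [0, 0, 0], "angular": [0, 0, 0]},
  {"fingers": 1, "slide": [0, 0, 0], "angular": [0, 0, 0]},
  {"fingers": 1, "slide": [0, 0, 0], "angular": [0, 0, 0]},
  {"fingers": 1, "slide": [0, 0, 0], "angular": [0, 0, 0]},
  {"fingers": 1, "slide": [0, 0, 0], "angular": [0, 0, 0]},
  {"fingers": 1, "slide": [0, 0, 0], "angular": [0, 0, 0]},
  {"fingers": 1, "slide": [0, 0, 0], "angular": [0, 0, 0]},
  {"fingers": 1, "slide": [0, 0, 0], "angular": [0, 0, 0]},
  {"fingers": 1, "slide": [0, 0, 0], "angular": [0, 0, 0]},
])

```text
clock: 9.47
tcp_pos: [0.541, 0.1336, 0.0719]
orientation: [0.0, 0.992, 0.127, 0.0]
wrist_force: [-0.4, -0.0, 0.1]
finger_gap: -0.0002
grip_force: 0.0
```

Request:
jog_arm([
  {"fingers": 1, "slide": [0, 0, 0], "angular": [0, 0, 0]},
  {"fingers": 1, "slide": [0, 0, 0], "angular": [0, 0, 0]},
  {"fingers": 1, "slide": [0, 0, 0], "angular": [0, 0, 0]},
  {"fingers": 1, "slide": [0, 0, 0], "angular": [0, 0, 0]},
  {"fingers": 1, "slide": [0, 0, 0], "angular": [0, 0, 0]},
  {"fingers": 1, "slide": [0, 0, 0], "angular": [0, 0, 0]},
  {"fingers": 1, "slide": [0, 0, 0], "angular": [0, 0, 0]},
  {"fingers": 1, "slide": [0, 0, 0], "angular": [0, 0, 0]},
  {"fingers": 1, "slide": [0, 0, 0], "angular": [0, 0, 0]},
  {"fingers": 1, "slide": [0, 0, 0], "angular": [0, 0, 0]},
])

```text
clock: 10.3
tcp_pos: [0.541, 0.1336, 0.0719]
orientation: [0.0, 0.992, 0.127, -0.0]
wrist_force: [0.2, -0.5, 0.0]
finger_gap: 0.0003
grip_force: 0.0
```

```bash
python3 -c "
from h import *
print(get_state()['tcp_pos']);print(hand_in())"
```

```text
[0.54102649 0.13362229 0.07186745]
the job is handed in; nothing more can be done
None
```

I pointed for about 2.5 s at the tallest bush and then at the empty nest, each from about 2 cm above, touched nothing, and handed the job in at about 10 s still pointing at the nest; no verdict was returned.

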